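Clear broken glass off a station bed and lock its cover down

TASK

A vial has broken on the station bed. With the scraper block, wipe every piece of glass off the raised seat into the catch pan round it, never touching the glass with the fingers; then set the cover fully home on the clean seat and lock it: bring each wing stud across the cover, push it right in and give it a quarter turn clockwise so that it stays in. The scraper ends upright in its rest, and the beaker and the bush are left alone.

Things in the scene. Friction and masses are not known exactly. Their poses are not given: they have to be found in the camera images.
- bed: station bed, fixed, its place varies: a steel catch pan, 152 mm along its x, 216 mm along its y, walls 40 mm high, 3 mm thick, with a raised flat seat in the middle (see seat). Round the seat runs a gutter 30 mm wide, floor 3 mm above the table, that catches what is wiped off. Origin: centre of the pan's underside; z up
- seat (a point): centre of the seat's flat top, 60 mm above the bed's origin, axes as the bed's. The seat measures 86 mm along x, 150 mm along y. Its 4 mm top has two through slots, 26 mm along x by 10 mm along y, at y = +53 and -53 mm (x = 0), for the pins of the cover's studs
- cover: loose cover of the bed, 0.4 to 0.6 kg: plate 95 mm along its x, 159 mm along its y; skirt fits round the seat with 1.5 mm play a side, flared at the rim (102 x 166 mm) to lead it on from 3 mm off. Same either way round. Origin: centre of the skirt's rim; plate underside 12, top 20 mm above. Home: origin 48 mm above the bed's, on its centre, y along the bed's y (either way)
- cover_handle (a point): middle of the top of the cover's bridge handle, 52 mm above the cover's origin, axes as the cover's: grip the cover here. The bar is 12 mm thick (along x), 34 mm long (along y), 12 mm deep; nothing stands beside it along x
- stud_a (a joint): how far the stud at the cover's y = +53 mm is pushed in, m: 0 out, 0.012 fully in. Spring: 2.8 N at 0, 7.6 N fully in. With the cover home and the stud at turn 0, pushing it right in (over 11 mm) takes its cross pin through the slot in the seat; turned 90 degrees clockwise while held in and then let go, the pin springs up into a notch under the seat top and the stud stays in at about 0.008
- stud_a_turn (a joint): turn of that stud, rad, clockwise from above: 0 (a stop): wing across the cover, along its x, the pin (22 x 6 mm, along the wing) over the slot; 1.57 (a stop): wing along the cover's y. Turns stiffly (0.03 N m), stays where it is left; starts anywhere from 0 to 0.8; above about 0.1 the pin will not enter the slot
- stud_a_wing (a point): middle of the top of that stud's wing, on its axis, 72 mm above the cover's origin when the stud is out; goes down with it. The wing is a black bar 38 mm long (along the point's x), 10 mm thick (y), 23 mm high, on a round head 36 mm across
- stud_b (a joint): the same for the stud at y = -53 mm of the cover
- stud_b_turn (a joint): the same for the stud at y = -53 mm of the cover
- stud_b_wing (a point): the same for the stud at y = -53 mm of the cover
- scraper: loose scraper block, 0.1 to 0.23 kg: 36 mm along its x, 52 mm along its y, 19 mm high, thin rubber sole; on top a white upright grip rib 16 mm thick (along x), 40 mm long (along y), its top 53 mm above the origin. Wipe with a 52 mm face in front. Origin: centre of the underside; z up
- rest: the scraper's rest, fixed, its place varies: shallow open steel tray, 66 mm along its x, 88 mm along its y, rim 3 mm thick and 10 mm high, floor 3 mm thick. The scraper stands in it with its y along the rest's y. Origin: centre of its underside
- small_beaker: bystander: an empty glass beaker 68 mm across, 87 mm high, upright; origin: centre of its underside
- bush: bystander: a brass guide bush 30 mm across, 27 mm high; origin: centre of its underside
- shard_0: broken-off vial foot: a round glass dish 28 mm across, about 10 mm high, 14 g; may be absent. Origin: centre of its underside
- shard_1: curved piece of vial wall, 28 x 19 mm, about 8 mm high, 14 g; may be absent. Origin: centre of its underside
- shard_2: broken-off vial neck: a glass ring 23 mm across, about 12 mm high, 14 g; may be absent. Origin: centre of its underside
- shard_3: curved piece of vial wall, 28 x 19 mm, about 8 mm high, 14 g; may be absent. Origin: centre of its underside
- shard_4: broken-off vial foot: a round glass dish 28 mm across, about 10 mm high, 14 g; may be absent. Origin: centre of its underside
- shard_5: broken-off vial neck: a glass ring 23 mm across, about 12 mm high, 14 g; may be absent. Origin: centre of its underside
- shard_6: curved piece of vial wall, 28 x 19 mm, about 8 mm high, 14 g; may be absent. Origin: centre of its underside
- shard_7: broken-off vial neck: a glass ring 23 mm across, about 12 mm high, 14 g; may be absent. Origin: centre of its underside

How it is judged:
By the outcome, as a careful person would: the job done as asked, in the order asked, and still so for the second after the job is handed in, with the robot touching nothing.
Of shard_0, shard_1, shard_2, shard_3, shard_4, shard_5, shard_6, shard_7 only 5 to 8 are there at a start; the rules pass over those that are not, and their reading is None.
At some moment in a run one of scraper, cover, shard_0, shard_1, shard_2, shard_3, shard_4, shard_5, shard_6, shard_7 may be knocked a few centimetres aside while the robot is not near it.
Once in a run the grip may slacken for a moment while it holds something.
It also fails if it takes over 192 s, if anything falls off the work surface, if the arm or the gripper's body presses on something with over 40 N, if the wrist force passes 120 N, or if a joint passes its speed limit or range.

ROBOT

A 7-joint arm with a two-finger parallel gripper is mounted at the origin on a cart in front of the work surface, level with it; the furniture and walls round the work are solid. World frame = base frame: x ahead of the robot, y to its left, z up, the work surface at z = 0. Lengths are in m, angles in rad, forces in N, time in s.
With the tool pointing down it reaches from about 0.4 to 0.875 m from the base axis. Payload 19.3 kg.
Tool frame: the origin (TCP) lies on the centre line of the jaws, within the pads' length; the fingertips stand 8 mm ahead of it and the grasp point (between the pads) lies 11 mm behind it; z points along the fingers, y is the line along which they close (so a half turn about z gives the same grasp; the last joint's range is limited). The gripper opens to 85 mm and grips with 20 to 120 N. Pads are 22 mm wide; open, the fingers measure 114 mm over their backs; the gripper's body (76 mm by 85 mm) begins 54 mm behind the grasp point. The pads swing forward as they close: fully open they stand 13 mm farther back than shut.
Start: joints at [-1.318, 0.521, -0.036, 1.599, 0.021, 1.021, -0.113], TCP at [0.198, 0.593, 0.239] pointing down, gripper open.
Joint ranges: [-2.91, 2.91], [-0.3, 2.13], [-1.5, 1.42], [0.17, 2.43], [-1.26, 4.41], [0.16, 1.93], [-2.52, 2.52]. Speed limits (rad/s): [1.89, 1.89, 2.39, 2.39, 3.01, 3.01, 3.01].

INTERFACE

Orientations are given as [roll, pitch, yaw] about the fixed x, y, z axes, in that order (R = Rz(yaw) Ry(pitch) Rx(roll)).
In Python, from workcell import status, grab_frame, camera_params, bot, search_frame, silhouettes gives the robot as it stands.
- The arm moves only by the shell command python3 -m creep 'ROWS' [FORCE]. ROWS is JSON, a list of rows, each a list of 5 numbers: the shift along the tool's x, y, z in units of 60 mm (1.0 is 60 mm), then the turn about the tool's z in units of 8 degrees (1.0 is 8 degrees), then the opening, from 0 (shut) to 1 (fully open). In form: [[x, y, z, twist, hand], ...]. A call has 1 to 5 rows; each row is the pose to reach, as a shift and turn from the pose commanded when the call began, along the tool's axes at that moment; what a row does not reach only later rows make up. A row lasts 1/8 s, in which the tool goes at most 62.5 mm and 10.7 degrees, less where a joint would pass 70% of its speed; a pose out of reach is approached as far as the arm can. A call with a gripper value outside its range is refused whole. The fingers move at their own pace and stop on an object; FORCE is the grip in N (left out, the last holds). Time passes only in rows, so rows that repeat a pose let the fingers close. It gives the time, the measured TCP pose, the force, the opening and the grip force at its end, in the units of the state.
- status.observe(): the state, without advancing time (a new reading comes with each control period).
- grab_frame(name): name is "scene" or "top"; returns the picture (420x560x3 uint8, blue, green, red); there is no depth.
- camera_params(name): a dict with "K" (3x3 intrinsics, pixels), "rvec" (rotation vector, rad) and "tvec" (3), from world to camera coordinates, as OpenCV has them. Camera axes: x right, y down, z forward; pixel columns grow to the right and rows downward; lengths in m; the calibration is good to about 2 mm. A picture is of the moment at which its call begins. camera_params takes no time and is no camera call.
- bot.job_done(): hands the job in; it is judged then, once.
Trained networks look in the newest picture that a camera, given by its name, has taken for a name from the list of things; names that differ only in an ending like _2 or _b are one class to them, and where a whole thing is asked for, a point or a joint stands for the part that bears it (a point fixed in the world has none). Each returns a list of dicts, best first, with "p" (0 to 1); they miss things now and then, are a little off and sometimes report something else, mostly with a low value. They report only what shows in the picture. A call takes as long as a camera call.
- search_frame(camera, name): "extent" ([left, top, right, bottom] as shares, 0 to 1, of the picture: columns of its width, rows of its height, round what is visible of it).
- silhouettes(camera, name): "mask" (420x560 bool, what is visible of it) and "extent" ([left, top, right, bottom] as shares, 0 to 1, of the picture: columns of its width, rows of its height, round what is visible of it).
The state is a dict: "clock": time; "qpos": joint angles; "qd": joint speeds; "joint_efforts": joint torques, N m; "position": TCP position; "tool_rot": TCP orientation; "force": force on the tool from outside, world axes, zero at the start; "moment": the same for the moment, N m; "grip_width": finger opening in m; "finger_force": force on a finger pad.
Only numpy, scipy, OpenCV 4.12 (cv2) and the standard library are available. Lean on these libraries where they do the work, as an engineer would, in place of code of your own. Each camera call takes 0.05 s, during which the arm holds its last target. There are 200 camera calls.

## Working session

There is one attempt and no reset: what is moved stays moved. The work goes in short steps, Python scripts to look and compute and a shell command to move; the robot and the scene stay as the last step left them, time stands still between calls to the robot, and variables do not carry over. Pictures are saved under pics/ and viewed, at most 14 in all, crops included, and the job is handed in when it is done.

```bash
ls; mkdir -p pics; cat > h.py <<'E'
import numpy as np,cv2
from workcell import status,grab_frame,camera_params,bot,search_frame,silhouettes
def cam(n):
    p=camera_params(n);K=np.array(p["K"],float);R=cv2.Rodrigues(np.array(p["rvec"],float))[0];t=np.array(p["tvec"],float).ravel();return K,R,t
def proj(n,P):
    K,R,t=cam(n);c=(R@np.atleast_2d(P).T).T+t;u=(K@c.T).T;return u[:,:2]/u[:,2:]
def back(n,uv,z):
    K,R,t=cam(n);uv=np.atleast_2d(uv);d=(R.T@np.linalg.inv(K)@np.c_[uv,np.ones(len(uv))].T).T;C=-R.T@t
    return C+d*((z-C[2])/d[:,2])[:,None]
E
python3 - <<'E'
from h import *
for n in("scene","top"):
    im=grab_frame(n);cv2.imwrite(f"pics/{n}0.png",cv2.resize(im,(800,600)));K,R,t=cam(n);print(n,K[0,0],-R.T@t,R[2])
for th,z in(("bed",.04),("cover",.05),("scraper",.05),("rest",.01),("small_beaker",.04),("bush",.02),("shard_0",.065),("shard_1",.065),("shard_2",.065)):
    for d in silhouettes("top",th):
        if d["p"]<.3: continue
        m=d["mask"].astype(np.uint8);c,s,a=cv2.minAreaRect(cv2.findNonZero(m));ys,xs=np.nonzero(m)
        print(th,round(d["p"],2),"c",np.round(c),"s",np.round(s),round(a),"xyz",np.round(back("top",[c],z)[0],3))
s=status.observe();print(s)
E
```

```text
pics
scene 485.1424118200153 [ 0.1008605  -0.23496112  0.46338558] [ 0.54118388  0.69158647 -0.47835987]
top 440.64200670291586 [0.4129087  0.35731197 0.90616772] [ 0.19538931 -0.01434461 -0.98062085]
bed 0.61 c [319. 273.] s [121.  78.] 3 xyz [0.457 0.263 0.04 ]
cover 0.72 c [300. 182.] s [49. 78.] 2 xyz [0.636 0.3   0.05 ]
cover 0.39 c [227. 257.] s [18. 26.] 4 xyz [0.484 0.443 0.05 ]
scraper 0.56 c [227. 258.] s [18. 26.] 6 xyz [0.484 0.443 0.05 ]
small_beaker 0.88 c [232. 173.] s [42. 35.] 90 xyz [0.656 0.437 0.04 ]
bush 0.44 c [208. 180.] s [15. 13.] 90 xyz [0.645 0.49  0.02 ]
shard_0 0.64 c [311. 280.] s [14. 14.] 90 xyz [0.442 0.281 0.065]
shard_0 0.63 c [296. 282.] s [11. 11.] 90 xyz [0.437 0.311 0.065]
shard_0 0.62 c [331. 285.] s [11. 12.] 72 xyz [0.433 0.244 0.065]
shard_1 0.64 c [311. 280.] s [14. 14.] 90 xyz [0.442 0.281 0.065]
shard_1 0.63 c [296. 282.] s [11. 11.] 90 xyz [0.437 0.311 0.065]
shard_1 0.62 c [331. 285.] s [11. 12.] 72 xyz [0.433 0.244 0.065]
shard_2 0.64 c [311. 280.] s [14. 14.] 90 xyz [0.442 0.281 0.065]
shard_2 0.63 c [296. 282.] s [11. 11.] 90 xyz [0.437 0.311 0.065]
shard_2 0.62 c [331. 285.] s [11. 12.] 72 xyz [0.433 0.244 0.065]
{'clock': 0.55, 'qpos': array([-1.31822064,  0.52140724, -0.03629967,  1.59948847,  0.02122554,
        1.02110364, -0.11278638]), 'qd': array([ 0.0011811 ,  0.00142322, -0.00022728, -0.0012972 ,  0.00104276,
       -0.00157421,  0.00066003]), 'joint_efforts': array([ 1.29081953e-03, -9.26427412e+01,  1.97674893e+00, -3.70109153e+01,
        1.78042328e-02,  2.04525641e-03, -9.60345659e-06]), 'position': array([0.19827885, 0.59271151, 0.23929041]), 'tool_rot': array([-3.14157307e+00,  2.25274786e-05,  2.81880051e+00]), 'force': array([-0.18438732,  0.68869131, -0.40538964]), 'moment': array([-0.06865497, -0.01394727,  0.06380166]), 'finger_force': 0.0, 'grip_width': 0.08551201228707611}
```

View pics/top0.png

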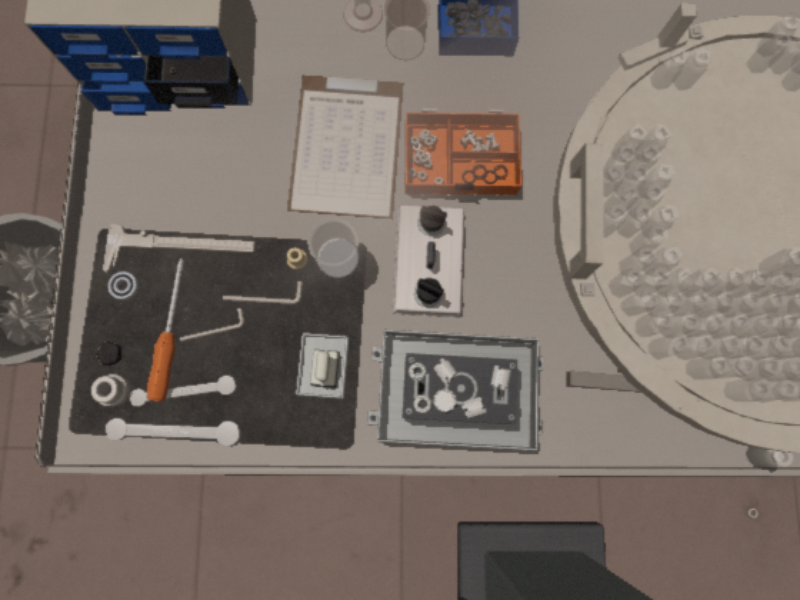

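View pics/scene0.png

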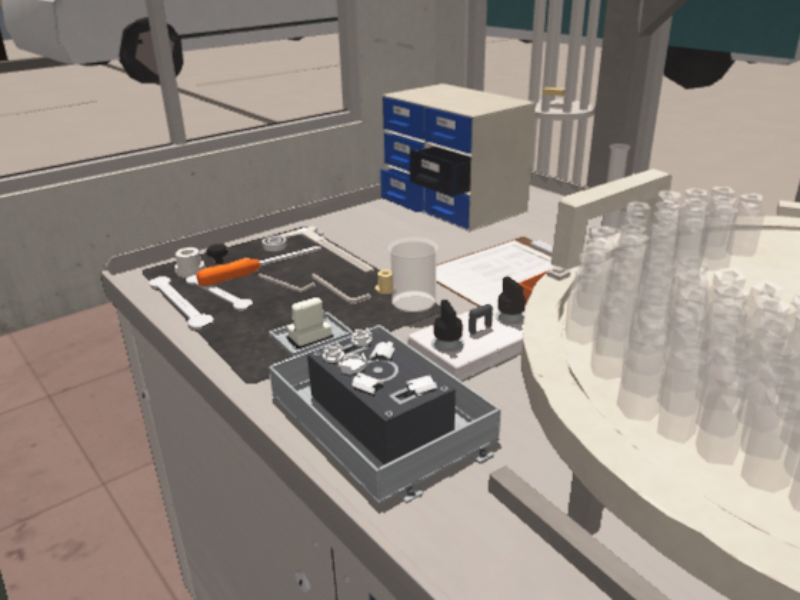

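```bash
cat >> h.py <<'E'
def rect(n,mask,z):
    h=cv2.convexHull(cv2.findNonZero(mask.astype(np.uint8))).reshape(-1,2).astype(float)
    w=back(n,h,z)[:,:2]*1000;return cv2.minAreaRect(w.astype(np.float32))
def roi(im,a,b,c,d,f):
    m=np.zeros(im.shape[:2],np.uint8);m[b:d,a:c]=f(im[b:d,a:c].astype(int));m=cv2.morphologyEx(m,cv2.MORPH_OPEN,np.ones((2,2)))
    k,l,s,_=cv2.connectedComponentsWithStats(m);return l==1+np.argmax(s[1:,4])
E
cat > m.py <<'E'
from h import *
im=grab_frame("top");g=cv2.cvtColor(im,cv2.COLOR_BGR2GRAY)
print("seat gray",g[293,300:345:6],"gutter",g[305,300:345:6])
print("seat",rect("top",roi(im,272,240,374,310,lambda a:a.max(2)<85),.06))
print("cover",rect("top",roi(im,270,138,330,224,lambda a:a.min(2)>165),.02))
print("handle",rect("top",roi(im,294,168,309,190,lambda a:a.max(2)<80),.052))
for n,b in(("A",(286,140,322,166)),("B",(286,190,322,216))):
    print("stud",n,rect("top",roi(im,*b,lambda a:a.max(2)<80),.06))
print("rib",rect("top",roi(im,208,238,246,278,lambda a:(a.min(2)>140)&(a[...,2]-a[...,0]>15)),.05))
print("rest",rect("top",roi(im,200,228,250,284,lambda a:a.max(2)>80),.01))
c=lambda x0,y0,x1,y1:cv2.resize(im[y0:y1,x0:x1],(400,600*400//400),interpolation=cv2.INTER_CUBIC)
cv2.imwrite("pics/z1.png",np.hstack([cv2.resize(im[225:325,200:300],(400,400),interpolation=2),cv2.resize(im[225:325,285:385],(400,400),interpolation=2)]))
cv2.imwrite("pics/z2.png",cv2.resize(im[130:230,250:350],(600,600),interpolation=2))
E
python3 m.py
```

```text
seat gray [67 70 67 69 72 68 69 69] gutter [154 151 150 151 150 149 149 149]
seat ((451.9752502441406, 255.74725341796875), (153.16488647460938, 92.05366516113281), 87.20027923583984)
cover ((645.5921020507812, 295.78082275390625), (89.74449920654297, 153.91000366210938), 87.18869018554688)
handle ((640.7652587890625, 294.5894470214844), (9.637106895446777, 35.64387130737305), 85.1280517578125)
stud A ((688.5224609375, 292.58343505859375), (32.23313522338867, 35.77305603027344), 89.8532943725586)
stud B ((586.0286865234375, 298.14129638671875), (33.41904067993164, 38.0644645690918), 89.92959594726562)
rib ((486.0296936035156, 446.0328369140625), (12.721657752990723, 37.41284942626953), 85.84477996826172)
rest ((489.8126220703125, 447.938720703125), (68.19136047363281, 90.20426940917969), 85.99032592773438)
```

View pics/z1.png

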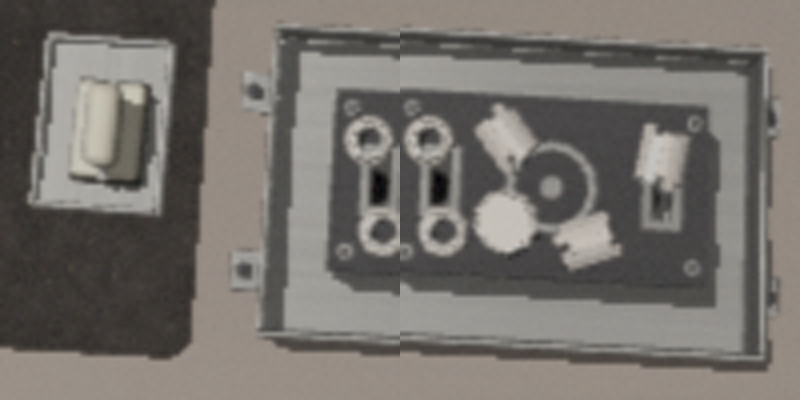

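```bash
cat >> h.py <<'E'
def go(x,y,z,yawdeg=None):
    """print move to world target (mm) in tool units"""
    s=status.observe();p=s["position"]*1000;R=cv2.Rodrigues(np.zeros(3))[0];r,q,w=s["tool_rot"]
    from scipy.spatial.transform import Rotation as Ro
    M=Ro.from_euler("xyz",s["tool_rot"]).as_matrix();d=M.T@(np.array([x,y,z])-p)/60
    tw=0 if yawdeg is None else -((yawdeg-np.degrees(w)+180)%360-180)/8
    print("units",np.round(d,3),"twist",round(tw,3))
E
python3 -c "
from h import *
go(486,446,150,175.8)"
python3 -m creep 2>&1 | head -5
```

```text
units [-5.323 -0.797  1.488] twist -1.787
invalid input
```

```bash
python3 -m creep '[[-1,-0.15,0,-0.5,1],[-2,-0.3,0,-1,1],[-3,-0.45,0,-1.79,1],[-4,-0.6,0.3,-1.79,1],[-5,-0.75,0.8,-1.79,1]]' 40; python3 -m creep '[[0,0,0,0,1],[0,0,0,0,1],[0,0,0,0,1]]'
python3 -c "
from h import *
go(486,446,100,175.8)
print(back('top',[[323,272.1]],.06),back('top',[[227.75,257]],.022),back('top',[[225.25,256]],.055))"
```

```text
clock: 1.23
position: [0.466, 0.4564, 0.1943]
tool_rot: [3.14, 0.001, 3.068]
force: [-0.6, 2.0, -0.0]
grip_width: 0.0851
finger_force: 0.0
clock: 1.6
position: [0.4628, 0.4584, 0.1945]
tool_rot: [3.141, 0.0, 3.07]
force: [-0.5, -0.3, -0.8]
grip_width: 0.0857
finger_force: 0.0
units [-0.401 -0.18   1.575] twist 0.016
[[0.45674315 0.25780027 0.06      ]] [[0.48738661 0.44351978 0.022     ]] [[0.48649218 0.44515722 0.055     ]]
```

```bash
python3 -m creep '[[-0.42,-0.2,0.6,0,1],[-0.42,-0.2,1.2,0,1],[-0.42,-0.2,1.8,0,1],[-0.42,-0.2,2.2,0,1],[-0.42,-0.2,2.4,0,1]]'
python3 -m creep '[[0,0,0.2,0,1],[0,0,0.26,0,1],[0,0,0.26,0,0],[0,0,0.26,0,0],[0,0,0.26,0,0]]' 50; python3 -m creep '[[0,0,0,0,0],[0,0,0,0,0],[0,0,0,0,0],[0,0,0,0,0]]'
```

```text
clock: 2.22
position: [0.487, 0.4441, 0.0492]
tool_rot: [-3.141, -0.001, 3.07]
force: [-0.4, -0.1, 0.3]
grip_width: 0.0853
finger_force: 0.0
clock: 2.85
position: [0.4882, 0.4436, 0.0348]
tool_rot: [3.141, 0.0, 3.069]
force: [0.0, -0.5, -0.8]
grip_width: 0.032
finger_force: 0.0
clock: 3.35
position: [0.4882, 0.4436, 0.0347]
tool_rot: [3.141, 0.0, 3.069]
force: [-0.4, -0.1, 6.0]
grip_width: 0.0155
finger_force: 49.4
```

```bash
python3 -m creep '[[0,0,-0.4,0,0],[0,0,-0.9,0,0],[0,0,-1.42,0,0],[0,-0.3,-1.42,-0.1,0],[0,-0.7,-1.42,-0.17,0]]'; python3 -m creep '[[0,-0.4,0,0,0],[-0.025,-0.77,0,0,0],[-0.025,-0.77,0,0,0],[-0.025,-0.77,0,0,0]]'
python3 - <<'E'
from h import *
go(482.9,355.8,93,177.2)
im=grab_frame("scene");cv2.imwrite("pics/s2.png",cv2.resize(im[150:370,130:400],(800,652))[:600])
E
```

```text
clock: 3.98
position: [0.4847, 0.4014, 0.1196]
tool_rot: [3.141, 0.0, 3.094]
force: [0.5, 0.2, -1.9]
grip_width: 0.015
finger_force: 49.2
clock: 4.47
position: [0.4842, 0.3558, 0.1196]
tool_rot: [3.141, 0.0, 3.093]
force: [-0.1, 0.8, -2.4]
grip_width: 0.0151
finger_force: 49.2
units [ 0.021 -0.002  0.443] twist -0.001
```

View pics/s2.png

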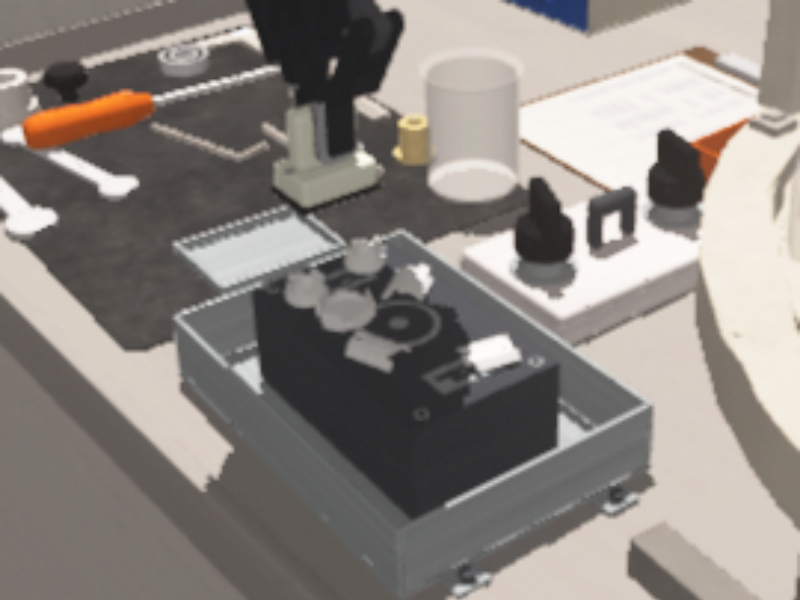

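```bash
python3 -m creep '[[0.04,0,0.2,0,0],[0.05,0,0.44,0,0],[0.05,0,0.44,0,0],[0.05,-0.15,0.44,0,0],[0.05,-0.3,0.45,0,0]]'; python3 -m creep '[[0,-0.1,0,0,0],[0,-0.2,0.015,0,0],[0,-0.3,0.025,0,0],[0,-0.4,0.035,0,0],[0,-0.5,0.035,0,0]]'
```

```text
clock: 5.15
position: [0.4805, 0.3368, 0.0928]
tool_rot: [3.142, 0.0, 3.092]
force: [0.7, -0.5, -2.7]
grip_width: 0.015
finger_force: 54.1
clock: 5.78
position: [0.4797, 0.3093, 0.0917]
tool_rot: [3.138, 0.003, 3.093]
force: [1.3, 6.7, 11.5]
grip_width: 0.015
finger_force: 56.1
```

```bash
python3 -m creep '[[0,-0.2,-0.01,0,0],[0,-0.4,-0.01,0,0],[0,-0.6,-0.01,0,0],[0,-0.8,-0.01,0,0],[0,-1,-0.01,0,0]]'; python3 -m creep '[[0,-0.15,0,0,0],[0,-0.3,0,0,0],[0,-0.45,0,0,0],[0,-0.6,0,0,0],[0,-0.75,0,0,0]]';python3 -m creep '[[0,-0.1,0,0,0],[0,-0.2,0,0,0],[0,-0.2,0,0,0]]'
python3 - <<'E'
from h import *
im=grab_frame("scene");a=cv2.resize(im[190:370,170:370],(400,360))
im=grab_frame("top");b=cv2.resize(im[235:325,270:370],(400,360));cv2.imwrite("pics/s3.png",np.hstack([a,b]))
E
```

```text
clock: 6.4
position: [0.4764, 0.248, 0.0917]
tool_rot: [3.14, 0.002, 3.093]
force: [0.8, 5.8, 7.5]
grip_width: 0.015
finger_force: 55.5
clock: 7.02
position: [0.4743, 0.2031, 0.0917]
tool_rot: [3.14, 0.002, 3.093]
force: [-0.2, 4.0, 8.4]
grip_width: 0.0151
finger_force: 55.7
clock: 7.4
position: [0.4736, 0.1904, 0.0916]
tool_rot: [3.141, 0.001, 3.092]
force: [0.1, 0.2, 9.3]
grip_width: 0.0149
finger_force: 55.9
```

View pics/s3.png

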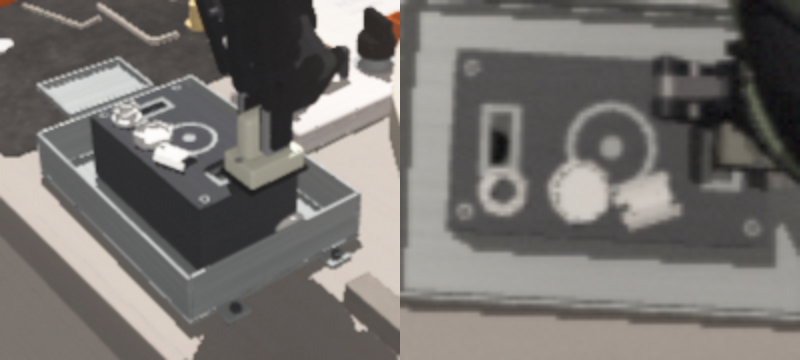

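```bash
python3 -m creep '[[0,0,-0.4,0,0],[0.2,0,-0.7,0,0],[0.71,0.8,-0.7,0,0],[0.71,1.7,-0.7,0,0],[0.71,2.5,-0.7,0,0]]'; python3 -m creep '[[0,0.3,0,0,0],[0,0.3,0.3,0,0],[0,0.3,0.67,0,0],[0,0.3,0.67,0,0]]'
python3 -c "
from h import *
go(456-22+5,257+1+98,92.9,177.2)"
```

```text
clock: 8.12
position: [0.4376, 0.3439, 0.1331]
tool_rot: [-3.141, 0.0, 3.093]
force: [1.4, -0.8, -2.1]
grip_width: 0.0157
finger_force: 54.2
clock: 8.62
position: [0.4382, 0.358, 0.0908]
tool_rot: [-3.138, -0.002, 3.091]
force: [-0.1, -0.0, -1.3]
grip_width: 0.0154
finger_force: 54.1
units [-0.015 -0.033 -0.034] twist -0.013
```

```bash
python3 -m creep '[[0,0,-0.035,0,0],[0,0,-0.035,0,0],[0,-0.1,-0.035,0,0],[0,-0.25,-0.035,0,0],[0,-0.4,-0.03,0,0]]'; python3 -m creep '[[0,-0.1,0.01,0,0],[0,-0.2,0.015,0,0],[0,-0.3,0.02,0,0],[0,-0.45,0.02,0,0],[0,-0.6,0.02,0,0]]'; python3 -m creep '[[0,-0.2,0,0,0],[0,-0.4,0,0,0],[0,-0.6,0,0,0],[0,-0.8,0,0,0],[0,-1,0,0,0]]'; python3 -m creep '[[0,-0.15,0,0,0],[0,-0.3,0,0,0],[0,-0.45,0,0,0],[0,-0.6,0,0,0],[0,-0.75,0,0,0]]'; python3 -m creep '[[0,-0.05,0,0,0],[0,-0.05,0,0,0]]'
```

```text
clock: 9.25
position: [0.4376, 0.3358, 0.0947]
tool_rot: [-3.141, 0.0, 3.092]
force: [0.2, -0.3, -2.2]
grip_width: 0.0151
finger_force: 54.1
clock: 9.88
position: [0.4358, 0.3, 0.0934]
tool_rot: [-3.141, -0.0, 3.092]
force: [-0.9, 0.7, -2.5]
grip_width: 0.0152
finger_force: 54.1
clock: 10.5
position: [0.4329, 0.2399, 0.0935]
tool_rot: [3.142, 0.0, 3.092]
force: [-0.6, 0.9, -0.9]
grip_width: 0.015
finger_force: 54.1
clock: 11.12
position: [0.4307, 0.1952, 0.0934]
tool_rot: [3.142, 0.0, 3.092]
force: [-0.9, -0.2, -2.7]
grip_width: 0.0151
finger_force: 54.1
clock: 11.38
position: [0.4306, 0.1927, 0.0934]
tool_rot: [3.142, 0.0, 3.092]
force: [0.1, 0.4, -2.6]
grip_width: 0.015
finger_force: 54.1
```

```bash
python3 -m creep '[[0,0,-0.6,0,0],[0,0.5,-1,0,0],[-0.2,1.5,-1,0,0],[-0.4,2.5,-1,0,0],[-0.6,3.4,-1,0,0]]'; python3 -m creep '[[-0.16,0.82,0,0.17,0],[-0.16,0.82,0,0.17,0],[-0.16,0.82,0,0.17,0]]'
python3 - <<'E'
from h import *
go(488.2,443.6,100,175.8)
im=grab_frame("scene");a=cv2.resize(im[190:370,170:370],(400,360))
im=grab_frame("top");b=cv2.resize(im[235:325,270:370],(400,360));cv2.imwrite("pics/s4.png",np.hstack([a,b]))
E
```

```text
clock: 12.0
position: [0.4764, 0.3974, 0.1535]
tool_rot: [3.141, 0.0, 3.093]
force: [-0.4, 0.2, -1.0]
grip_width: 0.0151
finger_force: 54.2
clock: 12.38
position: [0.4882, 0.4432, 0.1529]
tool_rot: [-3.141, -0.0, 3.069]
force: [0.4, -1.1, -1.4]
grip_width: 0.0151
finger_force: 54.2
units [-0.     0.008  0.882] twist 0.006
```

View pics/s4.png

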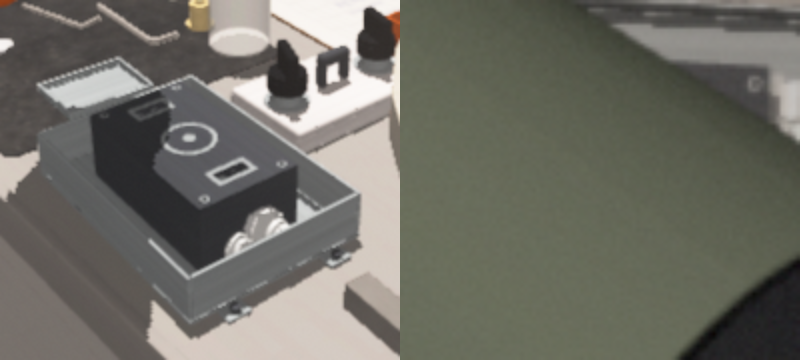

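```bash
python3 -m creep '[[0,0,0.6,0,0],[0,0,1.2,0,0],[0,0,1.7,0,0],[0,0,1.9,0,0],[0,0,1.96,0,0]]'; python3 -m creep '[[0,0,0,0,0],[0,0,0.005,0,0]]'; python3 -m creep '[[0,0,0,0,1],[0,0,0,0,1],[0,0,0,0,1],[0,0,0,0,1],[0,0,-0.3,0,1]]'; python3 -m creep '[[0,0,-0.8,0,1],[0,0,-1.8,0,1],[-1,-0.5,-2.3,0,1],[-2,-1.2,-2.3,0,1],[-2,-1.6,-2.3,0,1]]'
python3 - <<'E'
from h import *
s=status.observe();print(s["position"])
im=grab_frame("scene");cv2.imwrite("pics/a5.png",im)
im=grab_frame("top");cv2.imwrite("pics/b5.png",im);b=cv2.resize(im[130:330,200:400],(600,600));cv2.imwrite("pics/s5.png",b)
E
```

```text
clock: 13.1
position: [0.4887, 0.4431, 0.036]
tool_rot: [-3.141, 0.0, 3.068]
force: [0.7, -0.3, -1.6]
grip_width: 0.0152
finger_force: 54.2
clock: 13.35
position: [0.489, 0.4438, 0.0366]
tool_rot: [3.14, 0.001, 3.069]
force: [-0.2, 0.3, -1.2]
grip_width: 0.0154
finger_force: 54.2
clock: 13.98
position: [0.4879, 0.4429, 0.0531]
tool_rot: [-3.14, -0.001, 3.069]
force: [-0.6, 0.8, -0.1]
grip_width: 0.0855
finger_force: 0.0
clock: 14.6
position: [0.6039, 0.3366, 0.1932]
tool_rot: [3.141, 0.002, 3.066]
force: [-0.7, -1.0, -0.8]
grip_width: 0.0854
finger_force: 0.0
[0.60389836 0.33661481 0.19318347]
```

View pics/s5.png

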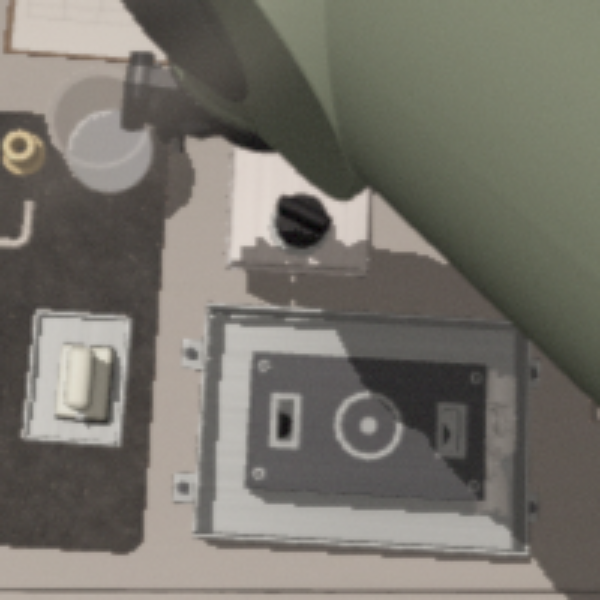

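View pics/z2.png

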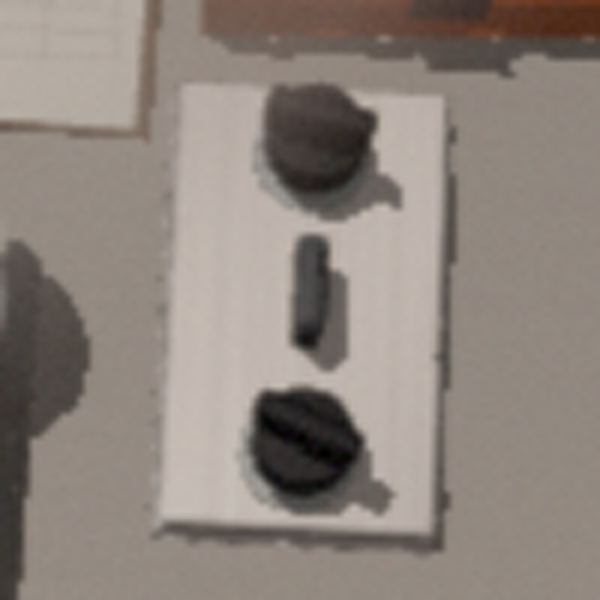

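```bash
python3 - <<'E'
from h import *
print("ring/slots",back("top",[[322.7,271.7],[295,270],[350.7,273.3]],.06))
P=np.array([[368,425],[264,366],[258,474],[476,378],[474,486]])/3+[200,130]
print(back("top",P,.06))
E
```

```text
ring/slots [[0.45749494 0.25836208 0.06      ]
 [0.46036725 0.31119173 0.06      ]
 [0.45481374 0.2049291  0.06      ]]
[[0.4575575  0.25842481 0.06      ]
 [0.49455878 0.32457131 0.06      ]
 [0.42651972 0.32828608 0.06      ]
 [0.4878385  0.18869225 0.06      ]
 [0.41986957 0.19202527 0.06      ]]
```

```bash
python3 - <<'E'
from h import *
f=lambda P:np.array(P)/6+[250,130]
c=back("top",f([[183,85],[446,95],[165,525],[437,530]]),.02)[:,:2]*1000
print(c.round(1),c.mean(0)); 
for a,b in((0,2),(1,3)): d=c[a]-c[b];print(np.hypot(*d),np.degrees(np.arctan2(d[1],d[0])))
h=back("top",f([[313,240],[305,342],[312,290]]),.052)[:,:2]*1000;print("handle",h)
print("studs",back("top",f([[319,130],[308,437]]),.07))
go(c.mean(0)[0],c.mean(0)[1],120,177)
E
```

```text
[[725.9 339.1]
 [723.2 246.4]
 [568.7 344.5]
 [567.7 251.9]] [646.37611404 295.47726084]
157.3175462499742 -1.984586475395999
155.60810929117903 -1.9987555047724854
handle [[660.49923556 295.89827834]
 [625.25711582 298.75016951]
 [643.16420955 296.32462788]]
studs [[0.69309152 0.2950031  0.07      ]
 [0.58916169 0.2991618  0.07      ]]
units [-0.749 -0.573  1.219] twist -0.193
```

```bash
python3 -m creep '[[-0.35,-0.3,0.4,-0.2,1],[-0.7,-0.58,0.9,-0.25,1],[-0.7,-0.58,1.2,-0.25,1],[-0.7,-0.58,1.2,-0.25,1],[-0.7,-0.58,1.2,-0.25,1]]' 100
python3 -c "
from h import *
go(644,296.3,36,177.5)"
```

```text
clock: 15.32
position: [0.6403, 0.3026, 0.121]
tool_rot: [3.14, 0.001, 3.105]
force: [0.7, -1.1, 1.2]
grip_width: 0.0852
finger_force: 0.0
units [-0.064 -0.105  1.416] twist 0.049
```

```bash
python3 -m creep '[[-0.06,-0.1,0.5,0.05,1],[-0.06,-0.1,1,0.05,1],[-0.06,-0.1,1.35,0.05,1],[-0.06,-0.1,1.41,0.05,1],[-0.06,-0.1,1.41,0.05,0]]'; python3 -m creep '[[0,0,0,0,0],[0,0,0,0,0],[0,0,0,0,0],[0,0,0,0,0],[0,0,0,0,0]]' 100
```

```text
clock: 15.95
position: [0.6443, 0.2955, 0.0358]
tool_rot: [3.141, 0.001, 3.097]
force: [-0.1, -1.1, -0.4]
grip_width: 0.07
finger_force: 0.0
clock: 16.58
position: [0.6442, 0.2952, 0.0356]
tool_rot: [3.141, 0.001, 3.097]
force: [-1.2, 0.5, 7.4]
grip_width: 0.0099
finger_force: 97.6
```

```bash
python3 -m creep '[[0,0,-0.5,0,0],[0,0,-1,0,0],[0,0,-1.6,0,0],[0,0,-2,0,0],[0,0,-2,0,0]]'
python3 -c "
from h import *
print(status.observe()['qpos'].round(2))
go(457.4,258.3,155,87)
go(457.4,258.3,155,-93)"
```

```text
clock: 17.2
position: [0.6445, 0.2953, 0.1563]
tool_rot: [3.14, 0.002, 3.096]
force: [-0.3, -0.0, -5.9]
grip_width: 0.0101
finger_force: 98.7
[-0.46  0.74 -0.09  1.42  0.07  0.98  0.96]
units [ 3.087 -0.757  0.014] twist 11.302
units [ 3.087 -0.757  0.014] twist -11.198
```

```bash
python3 -m creep '[[0.3,-0.1,0,1.2,0],[0.9,-0.3,0,2.4,0],[1.5,-0.5,0,3.6,0],[2.1,-0.6,0,4.8,0],[2.7,-0.7,0,6,0]]'
python3 -c "
from h import *
print(status.observe()['qpos'].round(2))
go(457.4,258.3,155,87)"
```

```text
clock: 17.82
position: [0.4784, 0.2596, 0.1536]
tool_rot: [-3.14, -0.0, 2.253]
force: [0.2, 1.2, -4.7]
grip_width: 0.0102
finger_force: 98.6
[-0.69  0.51  0.12  1.9  -0.08  0.74  0.15]
units [ 0.203 -0.286 -0.023] twist 5.262
```

```bash
python3 -m creep '[[0.1,-0.1,0,1.2,0],[0.2,-0.2,0,2.4,0],[0.2,-0.25,0,3.6,0],[0.2,-0.29,0,4.8,0],[0.2,-0.29,0,5.26,0]]'; python3 -m creep '[[0,0,0,0,0],[0,0,0.3,0,0],[0,0,0.5,0,0],[0,0,0.5,0,0]]'
python3 - <<'E'
from h import *
print(status.observe()['qpos'].round(2))
go(457.4,258.3,83.6,87)
im=grab_frame("top");b=cv2.resize(im[225:325,265:385],(480,400),interpolation=2)
im=grab_frame("scene");a=cv2.resize(im[190:370,170:350],(320,400),interpolation=2)
cv2.imwrite("pics/s6.png",np.hstack([b,a]))
E
```

```text
clock: 18.45
position: [0.4584, 0.2581, 0.1536]
tool_rot: [-3.14, 0.002, 1.521]
force: [0.3, 0.8, -5.3]
grip_width: 0.0104
finger_force: 98.6
clock: 18.95
position: [0.4586, 0.2582, 0.1239]
tool_rot: [-3.14, 0.001, 1.525]
force: [-0.1, 0.5, -4.6]
grip_width: 0.0103
finger_force: 98.5
[-0.84  0.55  0.29  1.97 -0.25  0.66 -0.44]
units [ 0.002 -0.02   0.672] twist 0.047
```

View pics/s6.png

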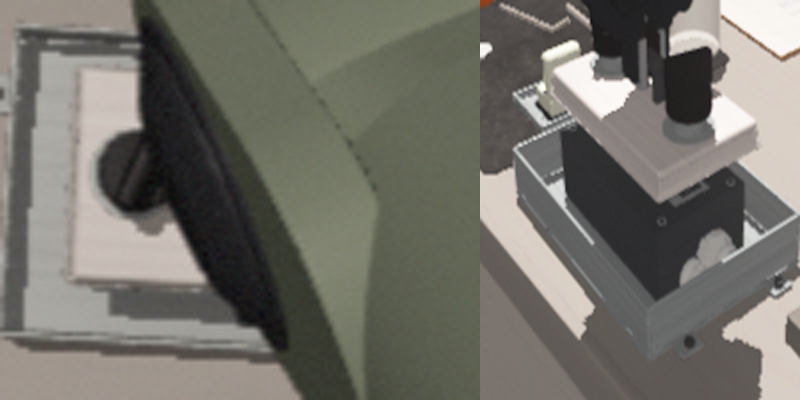

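```bash
python3 - <<'E'
from h import *
f=lambda P:np.array(P)/4+[265,225]
ex=np.array([np.cos(np.radians(-3)),np.sin(np.radians(-3))]);ey=np.array([-ex[1],ex[0]]);C=np.array([457.4,258.3])
def bf(P,z):
    w=back("top",f(P),z)[:,:2]*1000-C;return np.c_[w@ex,w@ey].round(1)
print("plate corners",bf([[80,70],[72,279]],.108),"exp x±47.5 y79.5")
print("rim",bf([[78,68],[68,282]],.088),"exp ±51,83")
print("stud",bf([[133,172]],.137),bf([[133,172]],.16),"exp 0,53")
E
```

```text
plate corners [[ 45.8  76.1]
 [-47.5  74.6]] exp x±47.5 y79.5
rim [[ 49.1  76.6]
 [-48.8  75.8]] exp ±51,83
stud [[-0.6 51.5]] [[-2.  52.8]] exp 0,53
```

```bash
python3 -m creep '[[0.03,0,0.2,0.04,0],[0.03,0,0.4,0.04,0],[0.03,0,0.45,0.04,0],[0.03,0,0.5,0.04,0],[0.03,0,0.52,0.04,0]]';python3 -m creep '[[0,0,0.04,0,0],[0,0,0.08,0,0],[0,0,0.08,0,0]]'
```

```text
clock: 19.68
position: [0.4593, 0.2604, 0.0937]
tool_rot: [3.141, -0.0, 1.519]
force: [0.8, 0.3, -4.9]
grip_width: 0.0098
finger_force: 98.5
clock: 20.05
position: [0.4592, 0.2604, 0.0888]
tool_rot: [-3.141, 0.0, 1.519]
force: [-0.5, 0.6, -6.1]
grip_width: 0.0095
finger_force: 98.5
```

```bash
python3 -m creep '[[0,0,0.03,0,0],[0,0,0.06,0,0],[0,0,0.09,0,0],[0,0,0.1,0,0],[0,0,0.1,0,0]]'
```

```text
clock: 20.68
position: [0.4592, 0.2605, 0.0835]
tool_rot: [-3.142, -0.0, 1.519]
force: [-4.0, -2.1, 11.5]
grip_width: 0.0098
finger_force: 101.1
```

```bash
python3 -m creep '[[0,0,0,0,1],[0,0,0,0,1],[0,0,0,0,1],[0,0,0,0,1],[0,0,0,0,1]]';python3 -m creep '[[0,0,-0.5,0,1],[0,0,-1.3,0,1],[0.3,0.5,-2,-1.2,1],[0.8,1,-2.3,-2.4,1],[1.5,1.5,-2.3,-3.6,1]]';python3 -m creep '[[0,0,0,-1.2,1],[0,0,0,-2.4,1],[0,0,0,-3.6,1],[0,0,0,-4.8,1],[0,0,0,-6,1]]'; python3 -m creep '[[0,0,0,-1.2,1],[0,0,0,-1.7,1],[0,0,0,-1.7,1]]'
python3 - <<'E'
from h import *
im=grab_frame("top");b=cv2.resize(im[235:315,275:375],(500,400),interpolation=2)
im=grab_frame("scene");a=cv2.resize(im[190:370,170:350],(300,400),interpolation=2)
cv2.imwrite("pics/s7.png",np.hstack([b,a]))
E
```

```text
clock: 21.3
position: [0.4592, 0.2604, 0.0829]
tool_rot: [3.142, 0.0, 1.519]
force: [-0.5, -0.2, 0.1]
grip_width: 0.0855
finger_force: 0.0
clock: 21.92
position: [0.5556, 0.3462, 0.2232]
tool_rot: [3.138, -0.0, 2.026]
force: [-0.1, -0.0, -0.4]
grip_width: 0.0856
finger_force: 0.0
clock: 22.55
position: [0.5537, 0.3455, 0.2208]
tool_rot: [-3.141, -0.0, 2.865]
force: [-0.9, -1.0, 0.3]
grip_width: 0.0854
finger_force: 0.0
clock: 22.92
position: [0.5538, 0.3454, 0.2208]
tool_rot: [-3.141, -0.0, 3.096]
force: [-1.0, 0.3, -0.2]
grip_width: 0.0853
finger_force: 0.0
```

View pics/s7.png

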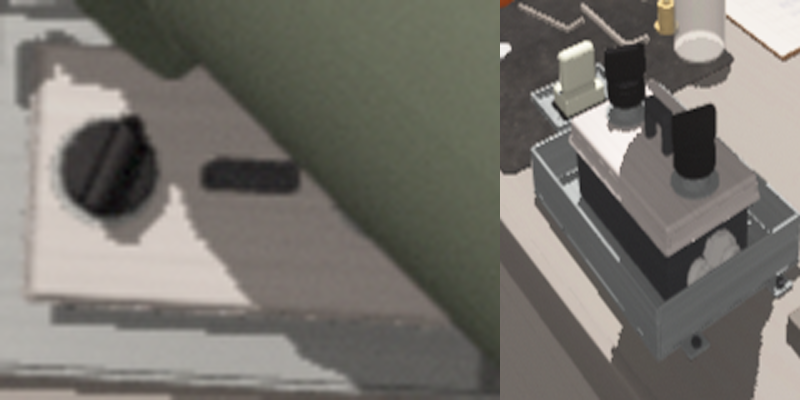

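```bash
python3 -c "
from h import *
print(back('top',[[297,268.4]],.11))
go(460.2,311.2,107,157)"
```

```text
[[0.46043325 0.31031951 0.11      ]]
units [ 1.531 -0.645  1.898] twist 2.539
```

```bash
python3 -m creep '[[0.8,-0.3,0.2,1.2,0.45],[1.53,-0.65,0.5,2.4,0.45],[1.53,-0.65,1,2.54,0.45],[1.53,-0.65,1.3,2.54,0.45],[1.53,-0.65,1.3,2.54,0.45]]' 60
python3 -c "
from h import *
go(460.3,310.8,107.5,157)
im=grab_frame('scene');cv2.imwrite('pics/s8.png',cv2.resize(im[130:310,190:370],(600,600),interpolation=2))"
```

```text
clock: 23.65
position: [0.4598, 0.3105, 0.1421]
tool_rot: [-3.14, -0.001, 2.741]
force: [0.7, -0.1, -0.7]
grip_width: 0.0385
finger_force: 0.0
units [-0.007  0.009  0.577] twist 0.007
```

View pics/s8.png

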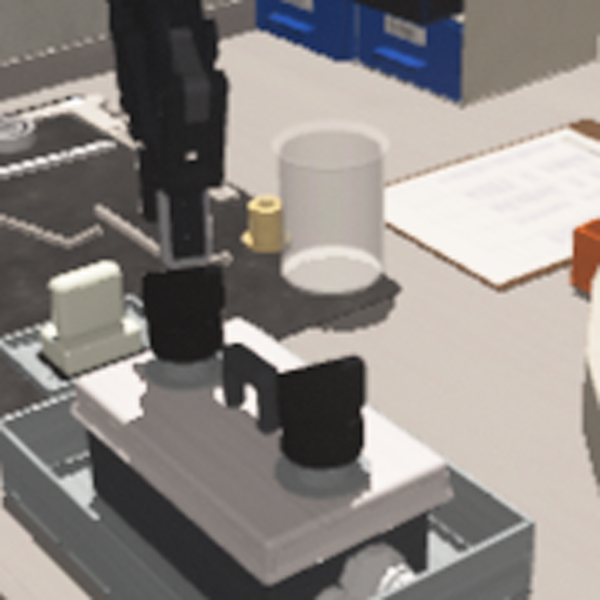

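```bash
python3 -m creep '[[0,0,0.2,0,0.45],[0,0,0.4,0,0.45],[0,0,0.55,0,0.45],[0,0,0.57,0,0.45],[0,0,0.57,0,0.45]]';  python3 -m creep '[[0,0,0,0,0],[0,0,0,0,0],[0,0,0,0,0],[0,0,0,0,0]]' 60
python3 -c "
from h import *
go(460.3,310.8,107.5,177)"
```

```text
clock: 24.32
position: [0.4604, 0.3108, 0.1087]
tool_rot: [-3.142, 0.0, 2.742]
force: [0.4, -0.3, -1.1]
grip_width: 0.0381
finger_force: 0.0
clock: 24.82
position: [0.4604, 0.3108, 0.109]
tool_rot: [3.141, 0.0, 2.742]
force: [-2.5, -2.3, 6.7]
grip_width: 0.0083
finger_force: 61.8
units [ 0.002 -0.001  0.025] twist -2.488
```

```bash
python3 -m creep '[[0,0,0,-1,0],[0,0,0,-2,0],[0,0,0,-2.5,0],[0,0,0,-2.6,0],[0,0,0,-2.6,0]]'
python3 -c "
from h import *
s=status.observe();print(s['moment'],s['tool_rot'])"
```

```text
clock: 25.45
position: [0.4602, 0.3105, 0.1087]
tool_rot: [-3.141, -0.0, 3.103]
force: [-0.7, -3.7, 2.3]
grip_width: 0.0084
finger_force: 61.4
[-0.94088704  0.2347694  -0.17198932] [-3.14111070e+00 -2.52223029e-04  3.10343690e+00]
```

Yaw 177.8° against the stop. Push in.

```bash
python3 -m creep '[[0,0,0.05,0,0],[0,0,0.1,0,0],[0,0,0.15,0,0],[0,0,0.19,0,0],[0,0,0.21,0,0]]'; python3 -m creep '[[0,0,0,0,0],[0,0,0,0,0]]'
```

```text
clock: 26.08
position: [0.4605, 0.3107, 0.0969]
tool_rot: [-3.141, 0.0, 3.104]
force: [-9.0, -10.2, 40.1]
grip_width: 0.0088
finger_force: 66.8
clock: 26.32
position: [0.4604, 0.3106, 0.097]
tool_rot: [-3.141, 0.0, 3.104]
force: [-7.2, -9.1, 26.5]
grip_width: 0.0086
finger_force: 64.9
```

```bash
python3 -m creep '[[0,0,0,1.2,0],[0,0,0,2.4,0],[0,0,0,3.6,0],[0,0,0,4.8,0],[0,0,0,6,0]]'; python3 -m creep '[[0,0,0,1.2,0],[0,0,0,2.4,0],[0,0,0,3.6,0],[0,0,0,4.8,0],[0,0,0,5.4,0]]'; python3 -m creep '[[0,0,0,0.1,0],[0,0,0,0.1,0]]'
python3 -c "
from h import *
s=status.observe();print(s['moment'],s['tool_rot'])"
```

```text
clock: 26.95
position: [0.4609, 0.3115, 0.0971]
tool_rot: [3.139, -0.0, 2.262]
force: [-3.0, -3.8, 19.2]
grip_width: 0.0085
finger_force: 63.8
clock: 27.58
position: [0.4618, 0.3118, 0.0971]
tool_rot: [3.138, -0.002, 1.509]
force: [2.3, -1.4, 16.9]
grip_width: 0.0086
finger_force: 63.5
clock: 27.82
position: [0.4619, 0.3119, 0.0971]
tool_rot: [3.138, -0.002, 1.499]
force: [2.5, -0.7, 16.0]
grip_width: 0.0085
finger_force: 63.4
[-0.33148391 -0.60876027  0.31405543] [ 3.13795376e+00 -2.19284494e-03  1.49936464e+00]
```

```bash
python3 -m creep '[[0,0,0,0,0.45],[0,0,0,0,0.45],[0,0,0,0,0.45],[0,0,-0.3,0,0.45],[0,0,-0.8,0,0.45]]'; python3 -m creep '[[0,0,-0.3,-1.2,0.45],[0,0,-0.3,-2.4,0.45],[0,0,-0.3,-3.6,0.45],[0,0,-0.3,-4.8,0.45],[0,0,-0.3,-6,0.45]]'; python3 -m creep '[[0,0,0,-1.2,0.45],[0,0,0,-2.4,0.45],[0,0,0,-3.4,0.45],[0,0,0,-3.8,0.45],[0,0,0,-3.8,0.45]]'
python3 - <<'E'
from h import *
p=back("scene",np.array([[281,371],[362,358]])/3.333+[190,130],.12)*1000
d=p[1]-p[0];print(p.round(1),p.mean(0),np.hypot(d[0],d[1]),np.degrees(np.arctan2(d[1],d[0])))
im=grab_frame('scene');cv2.imwrite('pics/s9.png',cv2.resize(im[130:310,190:370],(600,600),interpolation=2))
go(455.3,205.2,140,167)
E
```

```text
clock: 28.45
position: [0.4601, 0.3106, 0.145]
tool_rot: [-3.141, 0.001, 1.499]
force: [-0.2, 1.2, -0.5]
grip_width: 0.0382
finger_force: 0.0
clock: 29.08
position: [0.4606, 0.3108, 0.1633]
tool_rot: [3.141, 0.001, 2.342]
force: [-0.1, -0.2, -0.9]
grip_width: 0.0384
finger_force: 0.0
clock: 29.7
position: [0.4607, 0.3107, 0.1631]
tool_rot: [3.141, 0.001, 2.867]
force: [-0.1, -0.2, -0.0]
grip_width: 0.038
finger_force: 0.0
[[442.  208.5 120. ]
 [473.5 194.7 120. ]] [457.73073343 201.61092672 120.        ] 34.36211991326847 -23.694055328774443
units [-0.393 -1.716  0.381] twist -0.35
```

View pics/s9.png

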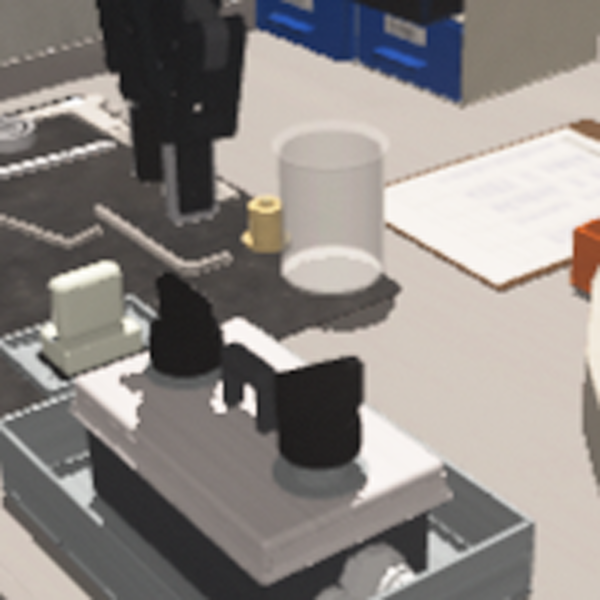

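```bash
python3 -m creep '[[-0.1,-0.7,0,0.2,0.45],[-0.39,-1.71,0,0.3,0.45],[-0.39,-1.71,0.3,0.3,0.45],[-0.39,-1.71,0.4,0.3,0.45],[-0.39,-1.71,0.4,0.3,0.45]]'
python3 -c "
from h import *
go(455.3,205.2,108,162)"
```

```text
clock: 30.38
position: [0.4549, 0.2064, 0.1381]
tool_rot: [-3.141, -0.0, 2.826]
force: [0.1, 0.2, -0.3]
grip_width: 0.038
finger_force: 0.0
units [-0.012 -0.016  0.502] twist -0.009
```

```bash
python3 -m creep '[[-0.01,-0.02,0.2,0,0.45],[-0.01,-0.02,0.4,0,0.45],[-0.01,-0.02,0.49,0,0.45],[-0.01,-0.02,0.49,0,0.45]]';  python3 -m creep '[[0,0,0,0,0],[0,0,0,0,0],[0,0,0,0,0],[0,0,0,0,0]]' 60;  python3 -m creep '[[0,0,0,-1,0],[0,0,0,-1.8,0],[0,0,0,-2,0],[0,0,0,-2,0]]'
python3 -c "
from h import *
s=status.observe();print(s['moment'],np.degrees(s['tool_rot']))"
```

```text
clock: 30.88
position: [0.4551, 0.2043, 0.1082]
tool_rot: [-3.141, -0.001, 2.826]
force: [-0.6, -0.1, -0.8]
grip_width: 0.0389
finger_force: 0.0
clock: 31.38
position: [0.4555, 0.2045, 0.109]
tool_rot: [3.141, 0.0, 2.826]
force: [0.2, 0.9, 4.4]
grip_width: 0.0087
finger_force: 62.0
clock: 31.88
position: [0.4557, 0.2044, 0.1089]
tool_rot: [3.141, 0.001, 3.102]
force: [2.8, 0.6, 3.3]
grip_width: 0.0085
finger_force: 62.0
[ 0.1753842  -0.6295359  -0.47068828] [1.79973795e+02 3.67762587e-02 1.77759955e+02]
```

```bash
python3 -m creep '[[0,0,0.05,0,0],[0,0,0.1,0,0],[0,0,0.15,0,0],[0,0,0.19,0,0],[0,0,0.22,0,0]]'; python3 -m creep '[[0,0,0,0,0],[0,0,0,0,0]]'
```

```text
clock: 32.5
position: [0.4559, 0.2046, 0.0966]
tool_rot: [3.141, 0.001, 3.104]
force: [-8.2, -6.2, 63.9]
grip_width: 0.0081
finger_force: 70.8
clock: 32.75
position: [0.4558, 0.2045, 0.0968]
tool_rot: [3.141, 0.001, 3.104]
force: [-4.9, -4.0, 40.1]
grip_width: 0.0085
finger_force: 67.4
```

```bash
python3 -m creep '[[0,0,-0.01,1.2,0],[0,0,-0.01,2.4,0],[0,0,-0.01,3.6,0],[0,0,-0.01,4.8,0],[0,0,-0.01,6,0]]'; python3 -m creep '[[0,0,0,1.2,0],[0,0,0,2.4,0],[0,0,0,3.6,0],[0,0,0,4.8,0],[0,0,0,5.4,0]]'; python3 -m creep '[[0,0,0,0.1,0],[0,0,0,0.1,0]]'
python3 -c "
from h import *
s=status.observe();print(s['moment'],np.degrees(s['tool_rot']))"
```

```text
clock: 33.38
position: [0.4558, 0.2045, 0.097]
tool_rot: [3.14, 0.0, 2.262]
force: [-2.4, -2.1, 25.9]
grip_width: 0.0082
finger_force: 65.3
clock: 34.0
position: [0.4558, 0.2045, 0.0969]
tool_rot: [3.14, -0.001, 1.509]
force: [-2.4, -2.2, 29.5]
grip_width: 0.0088
finger_force: 65.7
clock: 34.25
position: [0.4558, 0.2045, 0.097]
tool_rot: [3.14, -0.001, 1.499]
force: [-1.1, -2.4, 29.0]
grip_width: 0.0085
finger_force: 65.7
[-0.50270639  0.35256171  0.24004814] [ 1.79930262e+02 -3.43808681e-02  8.59059318e+01]
```

```bash
python3 -m creep '[[0,0,0,0,0.45],[0,0,0,0,0.45],[0,0,0,0,0.45],[0,0,-0.3,0,0.45],[0,0,-0.9,0,0.45]]'; python3 -m creep '[[0,0,-0.6,0,0.45],[0.3,0.5,-1.2,0,0.45],[1.2,1.2,-1.6,0,0.45],[2,2,-1.6,0,0.45],[2.8,2.8,-1.6,0,0.45]]'; python3 -m creep '[[0,0,0,0,0.45],[0,0,0,0,0.45],[0,0,0,0,0.45]]'
python3 - <<'E'
from h import *
im=grab_frame("scene");a=cv2.resize(im[130:310,190:370],(400,400),interpolation=2)
im=grab_frame("top");b=cv2.resize(im[215:315,200:300],(400,400),interpolation=2);c=cv2.resize(im[225:325,270:370],(400,400),interpolation=2)
cv2.imwrite("pics/s10.png",np.hstack([a,c]));cv2.imwrite("pics/b10.png",im)
for t in("scraper","cover","small_beaker","bush"):
    for d in search_frame("top",t)[:2]: print(t,round(d["p"],2),np.round(np.array(d["extent"])*[560,420,560,420]))
E
```

```text
clock: 34.88
position: [0.4544, 0.2038, 0.1497]
tool_rot: [-3.139, 0.002, 1.499]
force: [-0.2, -0.2, -0.5]
grip_width: 0.0386
finger_force: 0.0
clock: 35.5
position: [0.6206, 0.3484, 0.246]
tool_rot: [-3.141, -0.0, 1.5]
force: [0.6, -0.4, 0.1]
grip_width: 0.0383
finger_force: 0.0
clock: 35.88
position: [0.6191, 0.3459, 0.2463]
tool_rot: [-3.141, -0.0, 1.499]
force: [-0.4, 0.1, -0.4]
grip_width: 0.0384
finger_force: 0.0
scraper 0.66 [222. 243. 239. 273.]
cover 0.7 [278. 244. 318. 297.]
small_beaker 0.69 [218. 152. 251. 198.]
small_beaker 0.52 [258. 232. 327. 313.]
bush 0.42 [204. 175. 216. 191.]
```

View pics/s10.png

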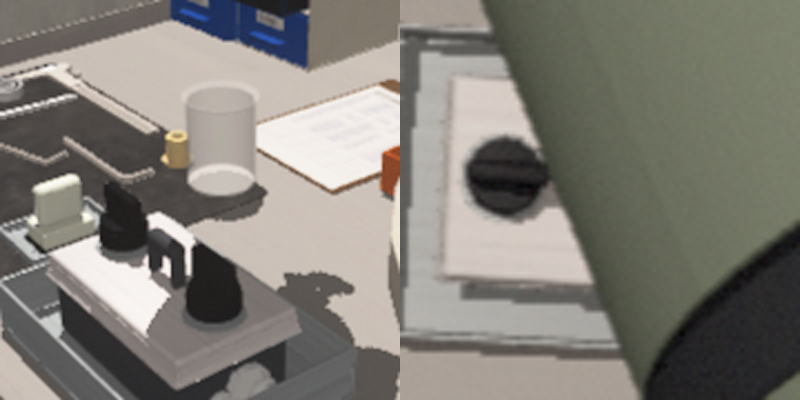

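```bash
python3 - <<'E'
from h import *
ex=np.array([np.cos(np.radians(-3)),np.sin(np.radians(-3))]);ey=np.array([-ex[1],ex[0]]);C=np.array([457.8,258.2])
for n,y in(("L",53),("R",-53)):
    for z in(.12,.112):
        P=[np.r_[(C+ex*a+ey*(y+b))/1000,z] for a in(-5,5) for b in(-19,19)]
        print(n,z,((proj("scene",P)-[190,130])*400/180).round(0).tolist())
im=grab_frame("scene");a=cv2.resize(im[185:265,190:310],(800,533),interpolation=2)[:, :400+0] if 0 else cv2.resize(im[195:275,200:300],(500,400),interpolation=2)
t=cv2.imread("pics/b10.png");b=cv2.resize(t[225:285,205:250],(300,400),interpolation=2)
cv2.imwrite("pics/s11.png",np.hstack([a,b]))
for n,y in(("L",53),("R",-53)):
    for z in(.12,.112):
        P=[np.r_[(C+ex*a+ey*(y+b))/1000,z] for a in(-5,5) for b in(-19,19)]
        print(n,z,((proj("scene",P)-[200,195])*5).round(0).tolist())
E
```

```text
L 0.12 [[124.0, 191.0], [95.0, 171.0], [137.0, 187.0], [107.0, 166.0]]
L 0.112 [[125.0, 202.0], [95.0, 181.0], [137.0, 197.0], [108.0, 177.0]]
R 0.12 [[219.0, 258.0], [183.0, 232.0], [233.0, 252.0], [196.0, 227.0]]
R 0.112 [[220.0, 269.0], [183.0, 243.0], [233.0, 264.0], [196.0, 238.0]]
L 0.12 [[229.0, 105.0], [163.0, 59.0], [257.0, 95.0], [190.0, 49.0]]
L 0.112 [[230.0, 129.0], [164.0, 82.0], [259.0, 119.0], [192.0, 72.0]]
R 0.12 [[444.0, 255.0], [361.0, 197.0], [474.0, 243.0], [390.0, 186.0]]
R 0.112 [[444.0, 281.0], [362.0, 222.0], [474.0, 268.0], [391.0, 211.0]]
```

View pics/s11.png

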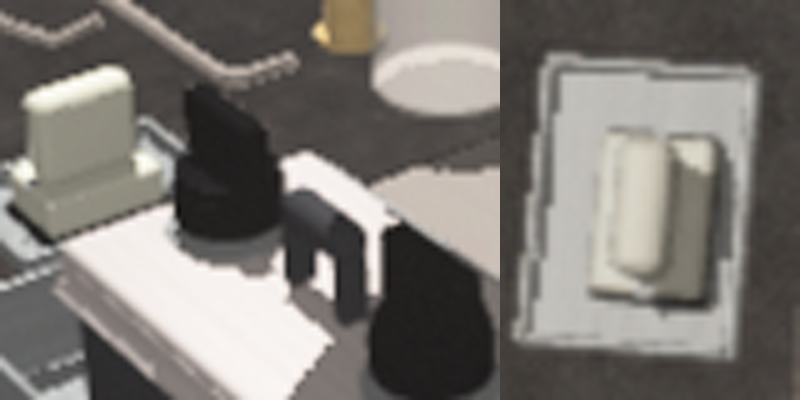

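```bash
python3 -c "
from h import *
print(bot.job_done())"
```

```text
the job is handed in; nothing more can be done
None
```

The job is handed in: all six pieces of glass are in the catch pan, the cover is home with both studs locked in at about 8 mm, the scraper stands upright in its rest, and I left the beaker and the bush alone.

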